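# Snap the slide carrier onto the sloped rail and let it run to the stop

### The arm

A 7-joint arm with a two-finger parallel gripper is mounted at the origin on a cart in front of the work surface, level with it; the furniture and walls round the work are solid. World frame = base frame: x ahead of the robot, y to its left, z up, the work surface at z = 0. Lengths are in m, angles in rad, forces in N, time in s.
With the tool pointing down it reaches from about 0.425 to 0.95 m from the base axis. Payload 4.7 kg.
Tool frame: the origin (TCP) lies at the very end of the fingers, on their centre line; the grasp point (between the pads) lies env.grip_point_offset behind it (env.grip_point_offset is the distance from the TCP to the grasp point, in m); z points along the fingers, x is the direction in which the jaws open and shut, and the axes are right-handed (so a half turn about z gives the same grasp; the last joint's range is limited). The gripper opens to 87 mm and grips with 3 to 60 N. Pads are 19 mm wide; open, the fingers measure 117 mm over their backs; the gripper's body (75 mm by 190 mm) begins 51 mm behind the grasp point.
Start: joints at [-1.221, 0.469, -0.049, 1.532, 0.024, 1.141, -0.082], TCP at [0.25, 0.627, 0.223] pointing down, gripper open.
Joint ranges: [-2.59, 2.59], [-0.33, 1.99], [-1.39, 1.29], [0.1, 2.45], [-1.04, 4.18], [0.21, 1.99], [-2.66, 2.66]. Speed limits (rad/s): [2.57, 2.57, 3.14, 3.14, 3.14, 3.14, 3.14].

### API

Orientations are given as a 3x3 rotation matrix whose columns are the frame's x, y, z axes.
In Python, from workcell import monitor, camera, get_calibration, job_done, env gives the robot as it stands.
- The arm moves only by the tool arm_command, never from a script. Its argument "plan" is a list of rows, each an object of numbers: "fingers": the gripper's target within -1 to 1 (fully open at 1, half-way at 0, shut at -1); "dx", "dy", "dz": the shift along the tool's x, y, z in m; "wx", "wy", "wz": the turn, a rotation vector about the tool's x, y, z in degrees. A call has 1 to 20 rows; each row shifts and turns the commanded pose from where the row before left it, along the tool's axes as they then stand; what a row does not reach is not made up. A row lasts 1/12 s, in which the tool goes at most 41.7 mm and 7.16 degrees, less where a joint would pass 70% of its speed; a pose out of reach is approached as far as the arm can. A call with a gripper value outside its range is refused whole. The fingers move at their own pace and stop on an object; "grip_force" is the grip in N (left out, the last holds). Time passes only in rows, so rows that do not move let the fingers close. It gives the time, the measured TCP pose, the force and the opening at its end, in the units of the state.
- monitor.get_obs(): the state, without advancing time (a new reading comes with each control period).
- camera(name): name is "scene" or "top"; returns the picture (384x512x3 uint8, blue, green, red); there is no depth.
- get_calibration(name): a dict with "fx", "fy", "cx", "cy" (pixels), "rvec" (rotation vector, rad) and "tvec" (3), from world to camera coordinates, as OpenCV has them. Camera axes: x right, y down, z forward; pixel columns grow to the right and rows downward; lengths in m; the calibration is good to about 2 mm. A picture is of the moment at which its call begins. get_calibration takes no time and is no camera call.
- job_done(): hands the job in, once; it reports no verdict.
The state is a dict: "time_s": time; "q": joint angles; "joint_vel": joint speeds; "tau": joint torques, N m; "ee_pos": TCP position; "orientation": TCP orientation; "force": force on the tool from outside, world axes, zero at the start; "ft_torque": the same for the moment, N m; "gripper_width": finger opening in m.
Only numpy, scipy, OpenCV 4.12 (cv2) and the standard library are available. Lean on these libraries where they do the work, as an engineer would, in place of code of your own. Each camera call takes 0.05 s, during which the arm holds its last target. There are 200 camera calls.

### The job

Hang the slide carrier on the upper end of the sloped transfer rail: bring its hook over the bar from the robot's side and press it down by feel, never harder than 25 newtons, until the sprung keeper snaps in under the bar and both rollers bear on it. Let go of it there, so that it rolls down by itself, and see that it comes to rest against the stop at the lower end. Leave everything else where it stands.

Things in the scene. Friction and masses are not known exactly. Their poses are not given: they have to be found in the camera images.
- carrier_grip (a point): Centre of the slide carrier's grey grip tab, 136 mm above the carrier's underside. The tab is 10 mm thick along x, 26 mm wide along y, 46 mm high (23 mm above and below this point) and stands on the hook's 20 x 56 mm steel crown. Carrier axes: z up, y along the rail when hung, x from the long limb to the open side of the hook (away from the robot at the start).
- carrier: Slide carrier (loose, about 0.18 kg, 157 mm high): steel hook with the tab on top and a rack of glass slides (44 x 56 x 28 mm) at its foot, on which it stands upright at the start. Origin: centre of the underside, 136 mm below carrier_grip. Between the lip's end and the slides the hook is open to +x: there it goes over the bar sideways, with the bar above the slides, and is then lowered.
- carrier_seat (a point): Midway between the undersides of the carrier's two rollers (36 mm apart along y), in the hook's slot, 50 mm below carrier_grip. Slot faces at x = -7 mm (long limb, down to the slides, whose top is 58 mm below this point) and +7 mm (lip; with its keeper it ends 26 mm below this point). When hung, this point lies on the bar's top face, carrier y along the bar.
- keeper (a joint): Sprung keeper, a white sloping barb at the lip's lower end: how far it is pushed out (m), 0 = home, at most 0.006. It reaches 4.5 mm into the slot, tip 13.9 mm below carrier_seat. Pressing the hook down over the bar pushes it aside (some 3 to 8 N); it snaps home under the bar only in the last 2 mm before the rollers bear. The carrier's weight alone does not snap it.
- rail_load (a point): Loading place near the rail's upper end, 72 mm uphill of the bar's middle, midway across. The bar is set by hand on its telescopic posts: its top face lies anywhere from 10 mm below to 10 mm above this point (not measured: feel or look). Axes: y uphill along the bar (8 degrees), z square to its top, x across it, away from the robot. Bar: aluminium, held fast, 10 mm wide, 12 mm thick.
- rail_stop (a point): Place of the stop near the bar's lower end: at the uphill face of the stop's rubber pad, 177 mm downhill of rail_load along the bar; same axes, same unknown height of the bar. The stop rises 31 mm over the bar; the carrier's crown meets it when carrier_seat is 28 mm uphill of this point.
- rail: The rail: bar, 310 mm long, on one post under each end, 140 mm either side of its middle; between the posts the bar is free all round. A block 16 mm high stands on the bar from 69 mm uphill of rail_load. Origin below the bar's middle, z up. The rail's place and height vary.
- specimen_cup_mid (a point): Bystander: specimen cup with yellow lid, 60 mm wide, 64 mm high; its centre.
- pipette_mid (a point): Bystander: micropipette lying, 240 mm long, 30 mm high; its centre.
- timer_mid (a point): Bystander: white timer, 64 mm high; its centre.
- stain_jar_mid (a point): Bystander: lidded staining jar, 56 mm wide, 115 mm high; its centre.
- marker_pen_mid (a point): Bystander: marker pen lying, 135 mm long; its centre.
- vial_mid (a point): Bystander: small reagent vial, 31 mm wide, 60 mm high; its centre.
- roller0: Downhill roller of the carrier, white, 16 mm diameter, turning freely about x; origin on its axle, 8 mm above and 18 mm to -y of carrier_seat.
- roller1: Uphill roller of the carrier, white, 16 mm diameter, turning freely about x; origin on its axle, 8 mm above and 18 mm to +y of carrier_seat.

How it is judged:
By the outcome, as a careful person would: the job done as asked, in the order asked, and still so for the second after the job is handed in, with the robot touching nothing.
It also fails if it takes over 40 s, if anything falls off the work surface, if the arm or the gripper's body presses on something with over 40 N, if the wrist force passes 120 N, or if a joint passes its speed limit or range.

## Working session

There is one attempt and no reset: what is moved stays moved. The work goes in short steps, Python scripts to look and compute and a tool call to move; the robot and the scene stay as the last step left them, time stands still between calls to the robot, and variables do not carry over. Pictures are saved under pics/ and viewed, about 8 in all and at most 12, crops included, and the job is handed in when it is done.

Besides the shell and the picture viewer there is one more tool, called after "Call:" by a JSON object that holds its "op" and its "data", one argument or row to a line. arm_command: Moves the arm, as the interface text tells. Its arguments: {"type":"object","properties":{"plan":{"type":"array","items":{"type":"object","properties":{"fingers":{"type":"number"},"dx":{"type":"number"},"dy":{"type":"number"},"dz":{"type":"number"},"wx":{"type":"number"},"wy":{"type":"number"},"wz":{"type":"number"}}}},"grip_force":{"type":"number"}},"required":["plan"]}

```bash
mkdir -p pics; ls; cat > h.py <<'E'
import numpy as np, cv2
from workcell import monitor, camera, get_calibration, job_done, env
def cal(n):
    c=get_calibration(n); K=np.array([[c['fx'],0,c['cx']],[0,c['fy'],c['cy']],[0,0,1.]])
    R=cv2.Rodrigues(np.array(c['rvec'],float))[0]; t=np.array(c['tvec'],float).ravel()
    return K,R,t
def ray(n,u,v):
    K,R,t=cal(n); d=R.T@np.linalg.solve(K,[u,v,1.]); return -R.T@t, d/np.linalg.norm(d)
def onz(n,u,v,z):
    o,d=ray(n,u,v); return o+d*(z-o[2])/d[2]
def onx(n,u,v,x):
    o,d=ray(n,u,v); return o+d*(x-o[0])/d[0]
def two(a,b):
    (o1,d1),(o2,d2)=ray(*a),ray(*b)
    s=np.linalg.lstsq(np.c_[d1,-d2],o2-o1,rcond=None)[0]
    p,q=o1+s[0]*d1,o2+s[1]*d2; return (p+q)/2,np.linalg.norm(p-q)
def proj(n,p):
    K,R,t=cal(n); q=K@(R@np.array(p)+t); return q[:2]/q[2]
E
python3 - <<'E'
from h import *
for n in ('scene','top'):
    im=camera(n); cv2.imwrite(f'pics/{n}0.png',im); big=cv2.resize(im,(800,600),interpolation=cv2.INTER_CUBIC); cv2.imwrite(f'pics/{n}0b.png',big)
    K,R,t=cal(n); print(n,K[0,0],-R.T@t,R[2])
o=monitor.get_obs(); print(o['time_s'],o['ee_pos'],np.round(o['orientation'],3),o['gripper_width'],env.grip_point_offset)
E
```

```text
pics
scene 425.30638937066317 [-0.09097755 -0.57550134  0.84655765] [ 0.54673281  0.60315231 -0.58076719]
top 426.8098074988966 [0.42490693 0.15669336 1.21394479] [ 0.13835183  0.01397853 -0.99028449]
0.1 [0.24942617 0.6266769  0.22162578] [[ 0.37   0.929 -0.001]
 [ 0.929 -0.37  -0.002]
 [-0.002  0.    -1.   ]] 0.08693593169305827 0.0187
```

View pics/scene0b.png

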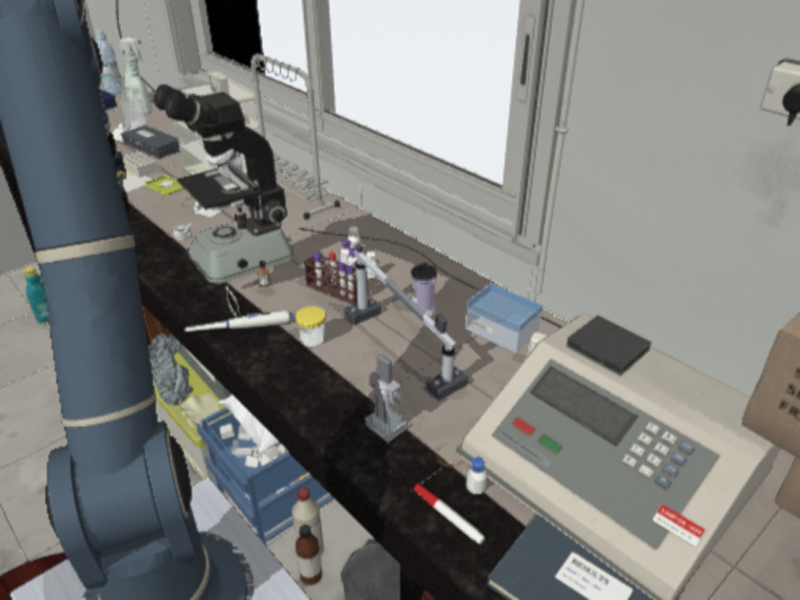

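View pics/top0b.png

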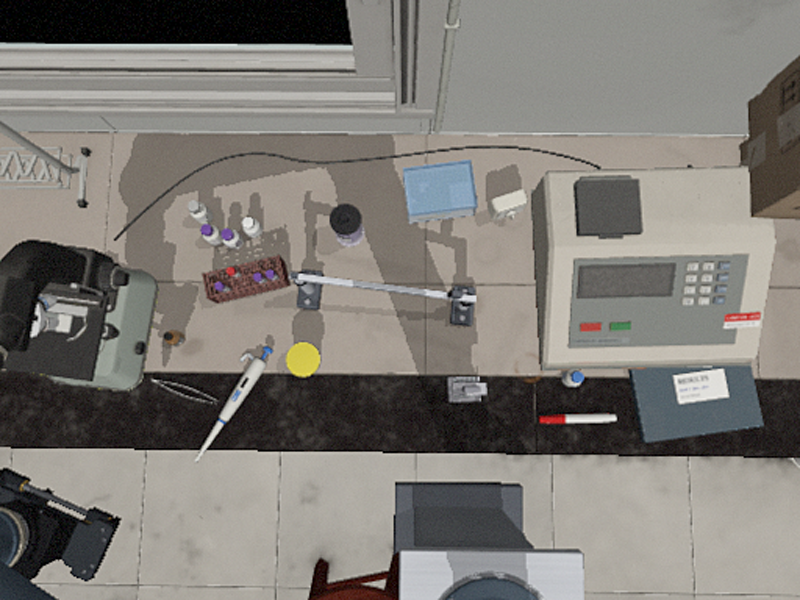

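The scene view shows the carrier near (385,400), and the rail running from (362,250), its high end, to (450,345) at the stop. In the top view the carrier is at (467,388) and the bar goes from (295,278) to (472,298). Next I'll zoom in on both.

```bash
python3 - <<'E'
import cv2,numpy as np
s=cv2.imread('pics/scene0.png'); t=cv2.imread('pics/top0.png')
# scene crop cols 215..315, rows 150..290 ; top crop cols 180..310, rows 165..265
a=cv2.resize(s[150:290,215:315],None,fx=4,fy=4,interpolation=cv2.INTER_CUBIC)
b=cv2.resize(t[165:265,180:310],None,fx=3,fy=3,interpolation=cv2.INTER_CUBIC)
c=np.zeros((560,790,3),np.uint8); c[:560,:400]=a; c[:300,400:790]=b
cv2.imwrite('pics/crop.png',c)
E
```

```text
(no output)
```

View pics/crop.png

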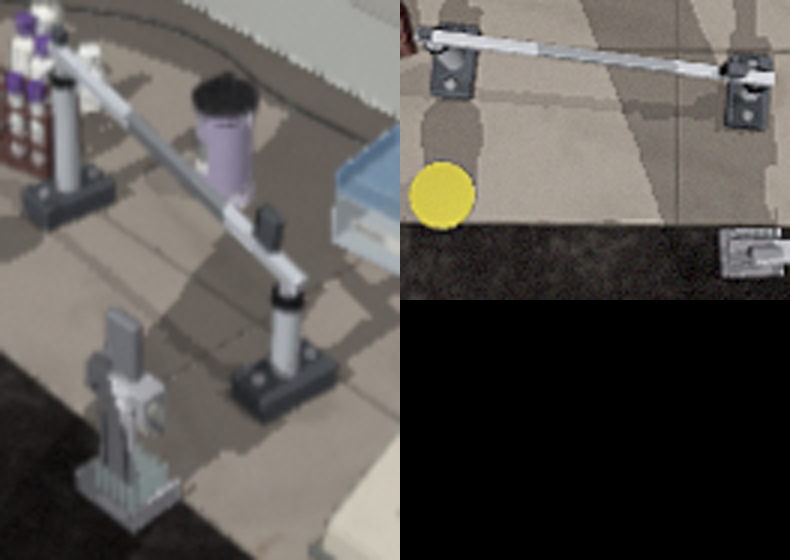

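The crop shows the block at the bar's left, upper end at scene pixel (229,160). The stop is near (282,210), and the hook's open side faces +x. I'll fit the bar in both views and zoom in on the carrier.

```bash
cat > bar.py <<'E'
from h import *
def barfit(n,im,p,q):
    # bright grey pixels within a strip of the rough line p-q; returns sub-pixel line (centre, dir) of mid-line and the end extents
    hsv=cv2.cvtColor(im,cv2.COLOR_BGR2HSV); p,q=np.array(p,float),np.array(q,float); d=(q-p)/np.linalg.norm(q-p); nn=np.array([-d[1],d[0]])
    L=np.linalg.norm(q-p); g=cv2.cvtColor(im,cv2.COLOR_BGR2GRAY)
    out=[]
    for s in np.arange(-8,L+8,4):
        c=p+d*s; pr=[cv2.getRectSubPix(g,(1,1),tuple(map(float,c+nn*k)))[0,0] for k in np.arange(-8,8.1,1)]
        out.append((s,pr))
    return out
if __name__=='__main__':
    s=cv2.imread('pics/scene0.png'); t=cv2.imread('pics/top0.png')
    for n,im,p,q in (('scene',s,(230,161),(289,221)),('top',t,(190,177),(304,191))):
        print(n)
        for r in barfit(n,im,p,q): print(int(r[0]),*r[1])
    P,e=two(('scene',230,161),('top',190,177)); Q,f=two(('scene',289,221),('top',304,191)); print(P,e,Q,f,np.linalg.norm(P-Q),np.degrees(np.arcsin((P-Q)[2]/np.linalg.norm(P-Q))))
    a=cv2.resize(s[220:285,230:265],None,fx=9,fy=9,interpolation=cv2.INTER_CUBIC)
    b=cv2.resize(t[230:270,275:325],None,fx=9,fy=9,interpolation=cv2.INTER_CUBIC)
    c=np.zeros((600,800,3),np.uint8); c[:585,:315]=a; c[:360,320:770]=b
    cv2.imwrite('pics/crop2.png',c)
E
python3 bar.py
```

```text
scene
-8 94 111 141 171 203 225 224 202 158 122 87 86 107 149 197 226 218
-4 81 91 96 108 108 101 91 86 96 98 100 100 97 115 143 166 180
0 95 96 99 104 99 94 78 82 110 154 163 157 154 180 210 222 221
4 98 100 123 151 186 209 180 181 196 200 174 157 146 138 106 61 71
8 139 143 157 186 168 164 181 193 199 196 172 138 85 41 50 84 121
12 143 142 140 129 111 134 171 199 201 195 175 186 193 179 123 111 120
16 139 138 136 131 127 118 120 179 196 191 175 176 180 186 183 163 122
20 99 97 97 98 97 100 125 178 197 190 169 146 123 97 90 90 92
24 142 142 143 142 141 140 142 148 146 144 150 135 102 94 92 90 92
28 143 142 142 142 141 140 132 131 130 117 104 108 122 125 124 125 128
32 140 141 142 142 141 140 134 133 131 117 102 117 135 141 141 139 136
36 137 136 133 127 126 126 130 132 130 113 98 96 93 90 91 93 99
40 110 89 93 96 106 109 120 132 130 111 100 108 118 121 120 120 120
44 140 131 124 130 150 134 132 133 129 109 102 109 121 122 121 121 124
48 146 147 147 151 164 164 146 139 133 108 99 104 118 127 136 139 136
52 134 139 141 144 146 146 139 136 132 109 105 124 139 143 142 140 136
56 112 119
[... 2321 characters left out ...]
127 121 123 122 121 120
92 107 88 94 112 115 125 179 207 210 207 157 120 120 124 121 124 121
96 140 129 146 161 161 142 141 148 151 167 155 125 114 117 121 109 102
100 92 88 89 65 66 84 82 75 70 91 123 86 57 62 65 71 78
104 82 73 75 66 78 94 104 101 76 134 143 100 84 90 85 65 53
108 93 74 68 134 134 92 160 212 216 214 154 66 27 29 144 156 103
112 96 92 97 99 94 63 151 212 215 209 151 66 44 74 90 85 80
116 154 161 161 161 156 150 148 138 137 140 146 147 148 150 151 148 151
120 160 161 157 156 157 154 153 154 153 155 153 150 150 152 155 155 156
[0.60417952 0.33025257 0.15773679] 0.0024022477000911384 [0.57724077 0.03995805 0.10795657] 0.0010023767389812086 0.29576117554599896 9.689702259125943
```

View pics/crop2.png

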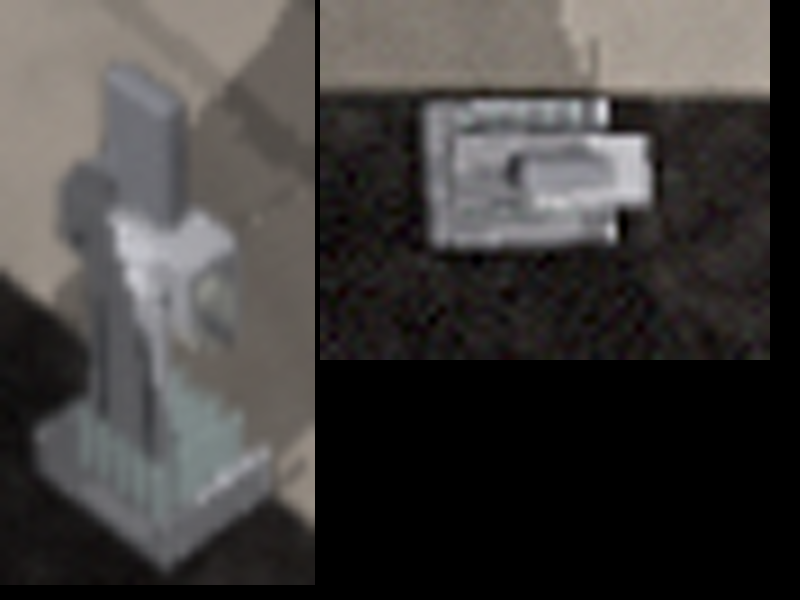

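The zoom shows the tab's top centre near scene px (246.3,229.4) and top px (302.6,249.1), with the crown running along world y. Next I'll intersect the views and check the results against the given sizes.

```bash
python3 - <<'E'
from h import *
def plane(n,a,b):
    o,d=ray(n,*a); _,e=ray(n,*b); m=np.cross(d,e); return o,m/np.linalg.norm(m)
def P(p,q,s,k):
    p,q=np.array(p,float),np.array(q,float); d=(q-p)/np.linalg.norm(q-p); return p+d*s+np.array([-d[1],d[0]])*k
S=((230,161),(289,221)); T=((190,177),(304,191))
o1,m1=plane('scene',P(*S,8,-.1),P(*S,80,-1)); o2,m2=plane('top',P(*T,8,-.3),P(*T,90,-.2))
u=np.cross(m1,m2); u/=np.linalg.norm(u); u*=np.sign(u[1])
x0=np.linalg.lstsq(np.array([m1,m2,[0,1,0]]),[m1@o1,m2@o2,0.1],rcond=None)[0]
print('dir',u,'slope',np.degrees(np.arcsin(u[2])),'yaw',np.degrees(np.arctan2(-u[0],u[1])))
def at(n,px):
    o,d=ray(n,*px); s=np.linalg.lstsq(np.c_[u,-d],o-x0,rcond=None)[0]; return x0+u*s[0]
lo=at('top',P(*T,114,-.2)); los=at('scene',P(*S,84.5,-1)); hi=at('top',P(*T,0,-.3)); his=at('scene',P(*S,2,-.1)); 
print('lo',lo,los,'hi',hi,his,'len',np.linalg.norm(hi-lo),np.linalg.norm(his-los))
for st in (36,82.5): print('dark change',at('top',P(*T,st,-.3)))
for st in (22,59): print('dark change scene',at('scene',P(*S,st,-.5)))
print('carrier tabtop',two(('scene',246.3,229.4),('top',302.6,249.1)))
for c in ((425,100),(435,245),(608,98),(617,238)): print('base corner z~.02',onz('top',(c[0]-320)/9+275,c[1]/9+230,.02))
for c in ((447,140),(645,135),(653,205),(530,208)): print('crown z.113',onz('top',(c[0]-320)/9+275,c[1]/9+230,.113))
for c in ((35,435),(165,572),(270,450)): print('scene base z~.0',onz('scene',c[0]/9+230,c[1]/9+220,.0 if c[0]==165 else .02))
E
```

```text
dir [0.08801375 0.98256691 0.16375543] slope 9.424942337779708 yaw -5.118626876457947
lo [0.57774968 0.04223476 0.11216926] [0.57728692 0.03706868 0.11130828] hi [0.60356911 0.33047751 0.16020804] [0.60256813 0.31930269 0.15834564] len 0.2933568658122592 0.2872415122958006
dark change [0.59561869 0.24172063 0.14541575]
dark change [0.5850748  0.12401091 0.12579815]
dark change scene [0.59583206 0.24410269 0.14581274]
dark change scene [0.58443567 0.1168758  0.124609  ]
carrier tabtop (array([0.42833961, 0.04794475, 0.15709792]), np.float64(0.0029376120984986394))
base corner z~.02 [0.44887258 0.07892251 0.02      ]
base corner z~.02 [0.40473489 0.07578539 0.02      ]
base corner z~.02 [0.45017465 0.02257321 0.02      ]
base corner z~.02 [0.407564   0.02002827 0.02      ]
crown z.113 [0.43580347 0.07872135 0.113     ]
crown z.113 [0.43790505 0.02258729 0.113     ]
crown z.113 [0.41827647 0.02044968 0.113     ]
crown z.113 [0.41699866 0.05522636 0.113     ]
scene base z~.0 [0.40365483 0.07132129 0.02      ]
scene base z~.0 [0.40879917 0.01848571 0.        ]
scene base z~.0 [0.45159549 0.0199378  0.02      ]
```

The carrier is centred near (0.428, 0.049) with a yaw of about +3°, and the base size and tab height agree. The bar's yaw is about -5°, its lower end is at y≈0.040, and the block face is 293 mm along against 296 mm given. That puts the load place near (0.598, 0.263), with the bar top at z≈0.148. I'll start moving.

Call:
{"op": "arm_command", "data": {
  "plan": [
    {"fingers": 1, "dx": -0.026, "dy": 0.0225},
    {"fingers": 1, "dx": -0.026, "dy": 0.0225},
    {"fingers": 1, "dx": -0.026, "dy": 0.0225},
    {"fingers": 1, "dx": -0.026, "dy": 0.0225},
    {"fingers": 1, "dx": -0.026, "dy": 0.0225},
    {"fingers": 1, "dx": -0.026, "dy": 0.0225},
    {"fingers": 1, "dx": -0.026, "dy": 0.0225},
    {"fingers": 1, "wz": 6.5},
    {"fingers": 1, "wz": 6.5},
    {"fingers": 1, "wz": 6.5},
    {"fingers": 1, "wz": 6.5},
    {"fingers": 1, "wz": 6.5},
    {"fingers": 1, "wz": 6.5},
    {"fingers": 1, "wz": 6.5},
    {"fingers": 1, "wz": 6.5},
    {"fingers": 1, "wz": 6.5},
    {"fingers": 1, "wz": 6.5}
  ]
}}

```text
invalid input
```

Call:
{"op": "arm_command", "data": {
  "plan": [
    {"fingers": 1, "dx": -0.026, "dy": 0.0225, "dz": 0, "wx": 0, "wy": 0, "wz": 0},
    {"fingers": 1, "dx": -0.026, "dy": 0.0225, "dz": 0, "wx": 0, "wy": 0, "wz": 0},
    {"fingers": 1, "dx": -0.026, "dy": 0.0225, "dz": 0, "wx": 0, "wy": 0, "wz": 0},
    {"fingers": 1, "dx": -0.026, "dy": 0.0225, "dz": 0, "wx": 0, "wy": 0, "wz": 0},
    {"fingers": 1, "dx": -0.026, "dy": 0.0225, "dz": 0, "wx": 0, "wy": 0, "wz": 0},
    {"fingers": 1, "dx": -0.026, "dy": 0.0225, "dz": 0, "wx": 0, "wy": 0, "wz": 0},
    {"fingers": 1, "dx": -0.026, "dy": 0.0225, "dz": 0, "wx": 0, "wy": 0, "wz": 0}
  ]
}}

```text
time_s: 0.68
ee_pos: [0.3288, 0.3979, 0.2222]
orientation: [[0.37, 0.929, -0.0], [0.929, -0.37, -0.0], [-0.001, -0.0, -1.0]]
force: [1.0, 0.2, 1.7]
gripper_width: 0.0871
```

Call:
{"op": "arm_command", "data": {
  "plan": [
    {"fingers": 1, "dx": 0, "dy": 0, "dz": 0, "wx": 0, "wy": 0, "wz": 6.5},
    {"fingers": 1, "dx": 0, "dy": 0, "dz": 0, "wx": 0, "wy": 0, "wz": 6.5},
    {"fingers": 1, "dx": 0, "dy": 0, "dz": 0, "wx": 0, "wy": 0, "wz": 6.5},
    {"fingers": 1, "dx": 0, "dy": 0, "dz": 0, "wx": 0, "wy": 0, "wz": 6.5},
    {"fingers": 1, "dx": 0, "dy": 0, "dz": 0, "wx": 0, "wy": 0, "wz": 6.5},
    {"fingers": 1, "dx": 0, "dy": 0, "dz": 0, "wx": 0, "wy": 0, "wz": 6.5},
    {"fingers": 1, "dx": 0, "dy": 0, "dz": 0, "wx": 0, "wy": 0, "wz": 6.5},
    {"fingers": 1, "dx": 0, "dy": 0, "dz": 0, "wx": 0, "wy": 0, "wz": 6.5},
    {"fingers": 1, "dx": 0, "dy": 0, "dz": 0, "wx": 0, "wy": 0, "wz": 6.5},
    {"fingers": 1, "dx": 0, "dy": 0, "dz": 0, "wx": 0, "wy": 0, "wz": 6.5},
    {"fingers": 1, "dx": 0.025, "dy": 0.036, "dz": 0, "wx": 0, "wy": 0, "wz": 0},
    {"fingers": 1, "dx": 0.025, "dy": 0.036, "dz": 0, "wx": 0, "wy": 0, "wz": 0},
    {"fingers": 1, "dx": 0.025, "dy": 0.036, "dz": 0, "wx": 0, "wy": 0, "wz": 0},
    {"fingers": 1, "dx": 0.0, "dy": 0.04, "dz": 0, "wx": 0, "wy": 0, "wz": 0},
    {"fingers": 1, "dx": 0.0, "dy": 0.04, "dz": 0, "wx": 0, "wy": 0, "wz": 0},
    {"fingers": 1, "dx": 0.0, "dy": 0.04, "dz": 0, "wx": 0, "wy": 0, "wz": 0}
  ]
}}

```text
time_s: 2.02
ee_pos: [0.4124, 0.1795, 0.2221]
orientation: [[0.998, 0.057, -0.001], [0.057, -0.998, -0.0], [-0.001, 0.0, -1.0]]
force: [1.2, 0.0, 0.3]
gripper_width: 0.0871
```

Call:
{"op": "arm_command", "data": {
  "plan": [
    {"fingers": 1, "dx": 0.002, "dy": 0.0325, "dz": 0, "wx": 0, "wy": 0, "wz": 0},
    {"fingers": 1, "dx": 0.002, "dy": 0.0325, "dz": 0, "wx": 0, "wy": 0, "wz": 0},
    {"fingers": 1, "dx": 0.002, "dy": 0.0325, "dz": 0, "wx": 0, "wy": 0, "wz": 0},
    {"fingers": 1, "dx": 0.002, "dy": 0.0325, "dz": 0, "wx": 0, "wy": 0, "wz": 0},
    {"fingers": 1, "dx": 0, "dy": 0, "dz": 0.02, "wx": 0, "wy": 0, "wz": 0},
    {"fingers": 1, "dx": 0, "dy": 0, "dz": 0.02, "wx": 0, "wy": 0, "wz": 0},
    {"fingers": 1, "dx": 0, "dy": 0, "dz": 0, "wx": 0, "wy": 0, "wz": 0}
  ]
}}

```text
time_s: 2.6
ee_pos: [0.4254, 0.0512, 0.1797]
orientation: [[0.998, 0.056, -0.006], [0.056, -0.998, -0.002], [-0.007, 0.002, -1.0]]
force: [-0.6, 0.6, -0.0]
gripper_width: 0.0868
```

```bash
python3 - <<'E'
from h import *
o=monitor.get_obs(); print(o['time_s'],o['ee_pos'],np.round(o['orientation'],3),o['force'])
s=camera('scene'); cv2.imwrite('pics/scene1.png',s)
print(proj('scene',o['ee_pos']))
cv2.imwrite('pics/s1c.png',cv2.resize(s[180:290,205:285],None,fx=5,fy=5,interpolation=cv2.INTER_CUBIC))
E
```

```text
2.6 [0.4253733  0.05117188 0.17973982] [[ 0.998  0.056 -0.006]
 [ 0.056 -0.998 -0.002]
 [-0.007  0.002 -1.   ]] [-0.57689974  0.60714803 -0.02888169]
[243.79473403 222.32358579]
```

View pics/s1c.png

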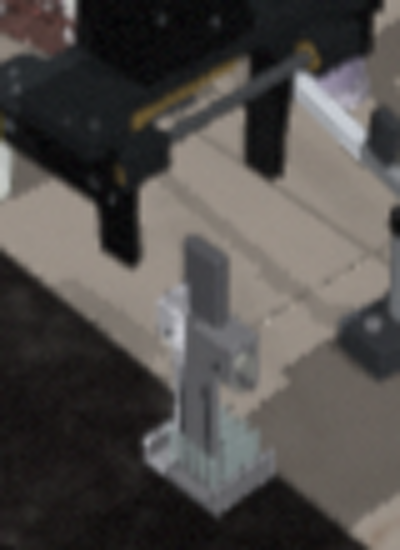

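The fingers straddle the tab, whose top is at crop (206,245), with one finger on each side in x. I'll nudge 2 mm, descend and grip.

Call:
{"op": "arm_command", "data": {
  "plan": [
    {"fingers": 1, "dx": 0.0025, "dy": 0.0015, "dz": 0.01, "wx": 0, "wy": 0, "wz": 0},
    {"fingers": 1, "dx": 0, "dy": 0, "dz": 0.02, "wx": 0, "wy": 0, "wz": 0},
    {"fingers": 1, "dx": 0, "dy": 0, "dz": 0.02, "wx": 0, "wy": 0, "wz": 0},
    {"fingers": 1, "dx": 0, "dy": 0, "dz": 0.0095, "wx": 0, "wy": 0, "wz": 0},
    {"fingers": 1, "dx": 0, "dy": 0, "dz": 0, "wx": 0, "wy": 0, "wz": 0},
    {"fingers": 1, "dx": 0, "dy": 0, "dz": 0, "wx": 0, "wy": 0, "wz": 0}
  ]
}}

```text
time_s: 3.15
ee_pos: [0.431, 0.0511, 0.1232]
orientation: [[0.998, 0.058, 0.0], [0.058, -0.998, -0.0], [0.0, 0.0, -1.0]]
force: [-0.6, 0.4, -0.3]
gripper_width: 0.0873
```

Call:
{"op": "arm_command", "data": {
  "plan": [
    {"fingers": -1, "dx": 0, "dy": 0, "dz": 0, "wx": 0, "wy": 0, "wz": 0},
    {"fingers": -1, "dx": 0, "dy": 0, "dz": 0, "wx": 0, "wy": 0, "wz": 0},
    {"fingers": -1, "dx": 0, "dy": 0, "dz": 0, "wx": 0, "wy": 0, "wz": 0},
    {"fingers": -1, "dx": 0, "dy": 0, "dz": 0, "wx": 0, "wy": 0, "wz": 0},
    {"fingers": -1, "dx": 0, "dy": 0, "dz": 0, "wx": 0, "wy": 0, "wz": 0},
    {"fingers": -1, "dx": 0, "dy": 0, "dz": 0, "wx": 0, "wy": 0, "wz": 0},
    {"fingers": -1, "dx": 0, "dy": 0, "dz": 0, "wx": 0, "wy": 0, "wz": 0},
    {"fingers": -1, "dx": 0, "dy": 0, "dz": 0, "wx": 0, "wy": 0, "wz": 0}
  ],
  "grip_force": 30
}}

```text
time_s: 3.82
ee_pos: [0.4307, 0.0509, 0.1231]
orientation: [[0.998, 0.057, 0.0], [0.057, -0.998, 0.0], [0.0, -0.0, -1.0]]
force: [-0.2, 0.3, -0.6]
gripper_width: 0.0416
```

Call:
{"op": "arm_command", "data": {
  "plan": [
    {"fingers": -1, "dx": 0, "dy": 0.001, "dz": 0.003, "wx": 0, "wy": 0, "wz": 0},
    {"fingers": -1, "dx": 0, "dy": 0, "dz": 0, "wx": 0, "wy": 0, "wz": 0},
    {"fingers": -1, "dx": 0, "dy": 0, "dz": 0, "wx": 0, "wy": 0, "wz": 0},
    {"fingers": -1, "dx": 0, "dy": 0, "dz": 0, "wx": 0, "wy": 0, "wz": 0},
    {"fingers": -1, "dx": 0, "dy": 0, "dz": 0, "wx": 0, "wy": 0, "wz": 0},
    {"fingers": -1, "dx": 0, "dy": 0, "dz": 0, "wx": 0, "wy": 0, "wz": 0},
    {"fingers": -1, "dx": 0, "dy": 0, "dz": 0, "wx": 0, "wy": 0, "wz": 0},
    {"fingers": -1, "dx": 0, "dy": 0, "dz": 0, "wx": 0, "wy": 0, "wz": 0},
    {"fingers": -1, "dx": 0, "dy": 0, "dz": 0, "wx": 0, "wy": 0, "wz": 0}
  ],
  "grip_force": 30
}}

```text
time_s: 4.57
ee_pos: [0.4305, 0.05, 0.1199]
orientation: [[0.998, 0.058, -0.0], [0.058, -0.998, -0.0], [-0.0, -0.0, -1.0]]
force: [0.0, 0.0, -2.3]
gripper_width: 0.0099
```

Gripped at an opening of 9.9 mm, with the TCP 16 mm below the tab centre. Next is a lift, then the pose for the sideways entry.

Call:
{"op": "arm_command", "data": {
  "plan": [
    {"fingers": -1, "dx": 0, "dy": 0, "dz": -0.02, "wx": 0, "wy": 0, "wz": 0},
    {"fingers": -1, "dx": 0, "dy": 0, "dz": -0.03, "wx": 0, "wy": 0, "wz": 0},
    {"fingers": -1, "dx": 0, "dy": 0, "dz": -0.03, "wx": 0, "wy": 0, "wz": 0},
    {"fingers": -1, "dx": 0, "dy": 0, "dz": -0.03, "wx": 0, "wy": 0, "wz": 0},
    {"fingers": -1, "dx": 0, "dy": -0.02, "dz": -0.02, "wx": 0, "wy": 0, "wz": 0},
    {"fingers": -1, "dx": 0, "dy": -0.03, "dz": 0, "wx": 0, "wy": 0, "wz": 4.2},
    {"fingers": -1, "dx": 0, "dy": -0.03, "dz": 0, "wx": 0, "wy": 0, "wz": 4.2},
    {"fingers": -1, "dx": 0, "dy": -0.03, "dz": 0, "wx": 4, "wy": 0, "wz": 0},
    {"fingers": -1, "dx": 0, "dy": -0.03, "dz": 0, "wx": 4, "wy": 0, "wz": 0},
    {"fingers": -1, "dx": 0, "dy": 0, "dz": 0, "wx": 0, "wy": 0, "wz": 0},
    {"fingers": -1, "dx": 0, "dy": 0, "dz": 0, "wx": 0, "wy": 0, "wz": 0}
  ]
}}

```text
time_s: 5.48
ee_pos: [0.4332, 0.1895, 0.2517]
orientation: [[0.996, -0.087, 0.011], [-0.088, -0.987, 0.137], [-0.001, -0.138, -0.99]]
force: [0.3, 0.5, -1.9]
gripper_width: 0.01
```

```bash
cat > go.py <<'E'
from h import *
L=np.array([.5976,.2635,.148]); Y=np.array([.0884,.9863,.1392]); Y/=np.linalg.norm(Y)
X=np.array([Y[1],-Y[0],0]); X/=np.linalg.norm(X); Z=np.cross(X,Y); OFF=.0339
def show(ax,ay,az):
    "tool move that brings carrier_seat to (ax,ay,az) in the bar frame at L"
    o=monitor.get_obs(); R=np.array(o['orientation']); p=np.array(o['ee_pos'])
    seat=p+R[:,2]*OFF; B=np.c_[X,Y,Z]
    tgt=L+B@[ax,ay,az]-(-Z)*OFF
    rot=cv2.Rodrigues(R.T@np.c_[X,-Y,-Z])[0].ravel()
    print('t',o['time_s'],'seat in bar mm',np.round(B.T@(seat-L)*1e3,1),'rot err deg',np.round(np.degrees(rot),2))
    print('tool delta mm',np.round(R.T@(tgt-p)*1e3,1),'force bar',np.round(B.T@o['force'],1),'w',o['gripper_width'],'p',np.round(p,4))
if __name__=='__main__':
    import sys; show(*[float(a)/1e3 for a in sys.argv[1:4]])
E
python3 go.py -60 0 36
```

```text
t 5.4833 seat in bar mm [-157.1  -73.1   81.1] rot err deg [0.09 0.05 0.09]
tool delta mm [ 97.3 -73.   44.9] force bar [ 0.3  0.2 -1.9] w 0.010044501194877544 p [0.4332 0.1895 0.2517]
```

Call:
{"op": "arm_command", "data": {
  "plan": [
    {"fingers": -1, "dx": 0.0195, "dy": -0.0145, "dz": 0.009, "wx": 0, "wy": 0, "wz": 0},
    {"fingers": -1, "dx": 0.0195, "dy": -0.0145, "dz": 0.009, "wx": 0, "wy": 0, "wz": 0},
    {"fingers": -1, "dx": 0.0195, "dy": -0.0145, "dz": 0.009, "wx": 0, "wy": 0, "wz": 0},
    {"fingers": -1, "dx": 0.0195, "dy": -0.0145, "dz": 0.009, "wx": 0, "wy": 0, "wz": 0},
    {"fingers": -1, "dx": 0.0195, "dy": -0.0145, "dz": 0.009, "wx": 0, "wy": 0, "wz": 0},
    {"fingers": -1, "dx": 0, "dy": 0, "dz": 0, "wx": 0, "wy": 0, "wz": 0},
    {"fingers": -1, "dx": 0, "dy": 0, "dz": 0, "wx": 0, "wy": 0, "wz": 0}
  ]
}}

```text
time_s: 6.07
ee_pos: [0.5378, 0.2577, 0.2163]
orientation: [[0.996, -0.089, 0.01], [-0.089, -0.987, 0.136], [-0.002, -0.136, -0.991]]
force: [-0.1, -0.5, -1.9]
gripper_width: 0.0098
```

```bash
python3 go.py -30 0 36; python3 - <<'E'
from h import *
s=camera('scene'); cv2.imwrite('pics/scene2.png',s)
cv2.imwrite('pics/s2c.png',cv2.resize(s[110:240,200:310],None,fx=4.6,fy=4.6,interpolation=cv2.INTER_CUBIC))
E
```

```text
t 6.0667 seat in bar mm [-59.1  -1.6  35.3] rot err deg [ 0.18  0.11 -0.02]
tool delta mm [29.1 -1.5 -0.8] force bar [-0.1 -0.8 -1.8] w 0.009796309764291761 p [0.5378 0.2577 0.2163]
```

View pics/s2c.png

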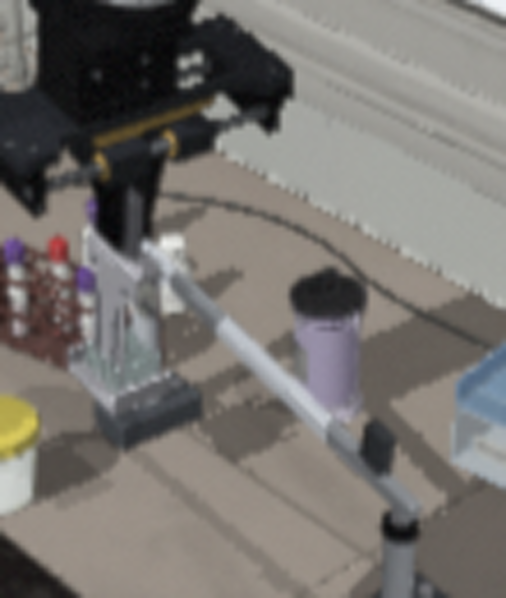

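The picture shows the carrier upright on the robot's side of the bar, tilted to its slope. The bar's upper end is behind it at the height of the hook opening (150,260). I'll go in sideways.

Call:
{"op": "arm_command", "data": {
  "plan": [
    {"fingers": -1, "dx": 0.014, "dy": -0.0015, "dz": 0, "wx": 0, "wy": 0, "wz": 0},
    {"fingers": -1, "dx": 0.014, "dy": 0, "dz": 0, "wx": 0, "wy": 0, "wz": 0},
    {"fingers": -1, "dx": 0.012, "dy": 0, "dz": 0, "wx": 0, "wy": 0, "wz": 0},
    {"fingers": -1, "dx": 0.01, "dy": 0, "dz": 0, "wx": 0, "wy": 0, "wz": 0},
    {"fingers": -1, "dx": 0.005, "dy": 0, "dz": 0, "wx": 0, "wy": 0, "wz": 0},
    {"fingers": -1, "dx": 0, "dy": 0, "dz": 0, "wx": 0, "wy": 0, "wz": 0},
    {"fingers": -1, "dx": 0, "dy": 0, "dz": 0, "wx": 0, "wy": 0, "wz": 0}
  ]
}}

```text
time_s: 6.7
ee_pos: [0.592, 0.2548, 0.2179]
orientation: [[0.996, -0.089, 0.012], [-0.089, -0.986, 0.139], [-0.001, -0.139, -0.99]]
force: [-0.4, 0.1, -2.2]
gripper_width: 0.0094
```

```bash
python3 go.py 0 0 36
```

```text
t 6.7 seat in bar mm [-4.8  0.7 36.6] rot err deg [ 0.01  0.05 -0.01]
tool delta mm [4.8 0.7 0.6] force bar [-0.4 -0.2 -2.2] w 0.009414248897038811 p [0.592  0.2548 0.2179]
```

Now I'll feel for the bar's near face with the long limb, in small steps.

Call:
{"op": "arm_command", "data": {
  "plan": [
    {"fingers": -1, "dx": 0.0015, "dy": 0, "dz": 0, "wx": 0, "wy": 0, "wz": 0},
    {"fingers": -1, "dx": 0.0015, "dy": 0, "dz": 0, "wx": 0, "wy": 0, "wz": 0},
    {"fingers": -1, "dx": 0.0015, "dy": 0, "dz": 0, "wx": 0, "wy": 0, "wz": 0},
    {"fingers": -1, "dx": 0, "dy": 0, "dz": 0, "wx": 0, "wy": 0, "wz": 0}
  ]
}}

```text
time_s: 7.03
ee_pos: [0.5971, 0.2549, 0.218]
orientation: [[0.996, -0.088, 0.013], [-0.089, -0.986, 0.139], [0.0, -0.139, -0.99]]
force: [-0.3, 0.1, -2.6]
gripper_width: 0.0099
```

```bash
python3 go.py 0 0 36
```

```text
t 7.0333 seat in bar mm [ 0.3  1.2 36.6] rot err deg [-0.01 -0.01  0.03]
tool delta mm [-0.3  1.2  0.6] force bar [-0.3 -0.3 -2.5] w 0.009877190821206559 p [0.5971 0.2549 0.218 ]
```

Call:
{"op": "arm_command", "data": {
  "plan": [
    {"fingers": -1, "dx": 0.001, "dy": 0, "dz": 0, "wx": 0, "wy": 0, "wz": 0},
    {"fingers": -1, "dx": 0.001, "dy": 0, "dz": 0, "wx": 0, "wy": 0, "wz": 0},
    {"fingers": -1, "dx": 0, "dy": 0, "dz": 0, "wx": 0, "wy": 0, "wz": 0}
  ]
}}

```text
time_s: 7.28
ee_pos: [0.5993, 0.2546, 0.2179]
orientation: [[0.996, -0.088, 0.013], [-0.089, -0.986, 0.139], [0.0, -0.139, -0.99]]
force: [-0.9, -0.2, -1.9]
gripper_width: 0.0098
```

```bash
python3 go.py 0 0 36
```

```text
t 7.2833 seat in bar mm [ 2.5  1.1 36.5] rot err deg [-0.   -0.01  0.02]
tool delta mm [-2.5  1.1  0.5] force bar [-0.9 -0.5 -1.8] w 0.009814271799617733 p [0.5993 0.2546 0.2179]
```

Call:
{"op": "arm_command", "data": {
  "plan": [
    {"fingers": -1, "dx": 0.001, "dy": 0, "dz": 0, "wx": 0, "wy": 0, "wz": 0},
    {"fingers": -1, "dx": 0.001, "dy": 0, "dz": 0, "wx": 0, "wy": 0, "wz": 0},
    {"fingers": -1, "dx": 0, "dy": 0, "dz": 0, "wx": 0, "wy": 0, "wz": 0}
  ]
}}

```text
time_s: 7.53
ee_pos: [0.6013, 0.2544, 0.2178]
orientation: [[0.996, -0.088, 0.013], [-0.089, -0.986, 0.139], [0.0, -0.139, -0.99]]
force: [0.5, -0.3, -1.9]
gripper_width: 0.0099
```

```bash
python3 go.py 0 0 36
```

```text
t 7.5333 seat in bar mm [ 4.5  1.1 36.5] rot err deg [ 0.   -0.01  0.01]
tool delta mm [-4.5  1.1  0.5] force bar [ 0.5 -0.5 -1.8] w 0.009850259448419035 p [0.6013 0.2544 0.2178]
```

Call:
{"op": "arm_command", "data": {
  "plan": [
    {"fingers": -1, "dx": 0.001, "dy": 0, "dz": 0, "wx": 0, "wy": 0, "wz": 0},
    {"fingers": -1, "dx": 0.001, "dy": 0, "dz": 0, "wx": 0, "wy": 0, "wz": 0},
    {"fingers": -1, "dx": 0, "dy": 0, "dz": 0, "wx": 0, "wy": 0, "wz": 0}
  ]
}}

```text
time_s: 7.78
ee_pos: [0.602, 0.2545, 0.2174]
orientation: [[0.996, -0.088, 0.009], [-0.088, -0.986, 0.139], [-0.003, -0.139, -0.99]]
force: [-2.5, -0.3, -1.9]
gripper_width: 0.0097
```

```bash
python3 go.py 0 0 36; python3 - <<'E'
from h import *
s=camera('scene'); t=camera('top'); cv2.imwrite('pics/scene3.png',s); cv2.imwrite('pics/top3.png',t)
a=cv2.resize(s[150:215,210:260],None,fx=8,fy=8,interpolation=cv2.INTER_CUBIC)
b=cv2.resize(t[140:215,180:240],None,fx=6,fy=6,interpolation=cv2.INTER_CUBIC)
c=np.zeros((520,780,3),np.uint8); c[:,:400]=a; c[:450,410:770]=b; cv2.imwrite('pics/c3.png',c)
E
```

```text
t 7.7833 seat in bar mm [ 5.1  1.2 36. ] rot err deg [0.02 0.17 0.03]
tool delta mm [-5.2  1.2  0. ] force bar [-2.5 -0.8 -1.8] w 0.009698414321656443 p [0.602  0.2545 0.2174]
```

View pics/c3.png

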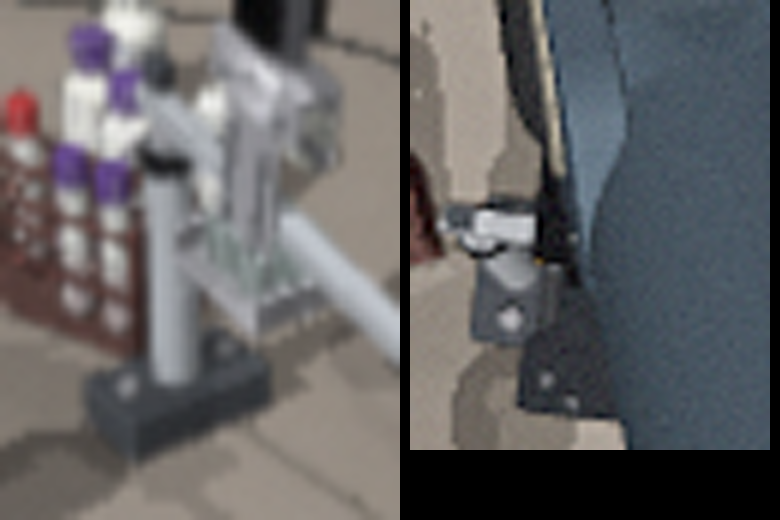

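Contact came at x≈+4.8 mm (force -2.5 N), so the bar's middle lies at x≈+2.8 in my frame. The picture shows the bar in the hook's opening above the slides. I'll centre on it and start down.

Call:
{"op": "arm_command", "data": {
  "plan": [
    {"fingers": -1, "dx": -0.0035, "dy": 0, "dz": 0, "wx": 0, "wy": 0, "wz": 0},
    {"fingers": -1, "dx": 0, "dy": 0, "dz": 0, "wx": 0, "wy": 0, "wz": 0},
    {"fingers": -1, "dx": 0, "dy": 0, "dz": 0.003, "wx": 0, "wy": 0, "wz": 0},
    {"fingers": -1, "dx": 0, "dy": 0, "dz": 0.003, "wx": 0, "wy": 0, "wz": 0},
    {"fingers": -1, "dx": 0, "dy": 0, "dz": 0, "wx": 0, "wy": 0, "wz": 0}
  ]
}}

```text
time_s: 8.3
ee_pos: [0.5996, 0.2553, 0.2112]
orientation: [[0.996, -0.088, 0.012], [-0.089, -0.986, 0.138], [-0.0, -0.139, -0.99]]
force: [0.1, 0.2, -1.8]
gripper_width: 0.0098
```

```bash
python3 go.py 2.8 0 20
```

```text
t 8.3 seat in bar mm [ 2.7  0.9 29.8] rot err deg [0.03 0.02 0.01]
tool delta mm [0.1 0.9 9.8] force bar [ 0.1 -0.1 -1.8] w 0.009781664405806547 p [0.5996 0.2553 0.2112]
```

Call:
{"op": "arm_command", "data": {
  "plan": [
    {"fingers": -1, "dx": 0, "dy": 0, "dz": 0.002, "wx": 0, "wy": 0, "wz": 0},
    {"fingers": -1, "dx": 0, "dy": 0, "dz": 0.0015, "wx": 0, "wy": 0, "wz": 0},
    {"fingers": -1, "dx": 0, "dy": 0, "dz": 0.0015, "wx": 0, "wy": 0, "wz": 0},
    {"fingers": -1, "dx": 0, "dy": 0, "dz": 0, "wx": 0, "wy": 0, "wz": 0}
  ]
}}

```text
time_s: 8.63
ee_pos: [0.5996, 0.2561, 0.2065]
orientation: [[0.996, -0.088, 0.012], [-0.089, -0.986, 0.138], [-0.001, -0.139, -0.99]]
force: [0.1, 0.6, -2.2]
gripper_width: 0.0098
```

```bash
python3 go.py 2.8 0 20
```

```text
t 8.6333 seat in bar mm [ 2.6  1.  25. ] rot err deg [0.02 0.03 0.01]
tool delta mm [0.2 1.  5. ] force bar [ 0.1  0.3 -2.3] w 0.009817082499012284 p [0.5996 0.2561 0.2065]
```

Call:
{"op": "arm_command", "data": {
  "plan": [
    {"fingers": -1, "dx": 0, "dy": 0, "dz": 0.001, "wx": 0, "wy": 0, "wz": 0},
    {"fingers": -1, "dx": 0, "dy": 0, "dz": 0.001, "wx": 0, "wy": 0, "wz": 0},
    {"fingers": -1, "dx": 0, "dy": 0, "dz": 0.001, "wx": 0, "wy": 0, "wz": 0},
    {"fingers": -1, "dx": 0, "dy": 0, "dz": 0, "wx": 0, "wy": 0, "wz": 0}
  ]
}}

```text
time_s: 8.97
ee_pos: [0.5996, 0.2565, 0.2037]
orientation: [[0.996, -0.088, 0.012], [-0.089, -0.986, 0.139], [-0.0, -0.139, -0.99]]
force: [-0.9, -0.4, -1.9]
gripper_width: 0.0098
```

```bash
python3 go.py 2.8 0 20
```

```text
t 8.9667 seat in bar mm [ 2.6  1.1 22.2] rot err deg [0.01 0.03 0.02]
tool delta mm [0.2 1.1 2.2] force bar [-0.9 -0.7 -1.9] w 0.009843803618726606 p [0.5996 0.2565 0.2037]
```

Call:
{"op": "arm_command", "data": {
  "plan": [
    {"fingers": -1, "dx": 0, "dy": 0, "dz": 0.001, "wx": 0, "wy": 0, "wz": 0},
    {"fingers": -1, "dx": 0, "dy": 0, "dz": 0.001, "wx": 0, "wy": 0, "wz": 0},
    {"fingers": -1, "dx": 0, "dy": 0, "dz": 0.001, "wx": 0, "wy": 0, "wz": 0},
    {"fingers": -1, "dx": 0, "dy": 0, "dz": 0, "wx": 0, "wy": 0, "wz": 0}
  ]
}}

```text
time_s: 9.3
ee_pos: [0.5996, 0.257, 0.2008]
orientation: [[0.996, -0.088, 0.012], [-0.089, -0.986, 0.139], [-0.0, -0.139, -0.99]]
force: [-0.2, 0.2, -1.7]
gripper_width: 0.0097
```

Call:
{"op": "arm_command", "data": {
  "plan": [
    {"fingers": -1, "dx": 0, "dy": 0, "dz": 0.001, "wx": 0, "wy": 0, "wz": 0},
    {"fingers": -1, "dx": 0, "dy": 0, "dz": 0.001, "wx": 0, "wy": 0, "wz": 0},
    {"fingers": -1, "dx": 0, "dy": 0, "dz": 0, "wx": 0, "wy": 0, "wz": 0}
  ]
}}

```text
time_s: 9.55
ee_pos: [0.5997, 0.2572, 0.1988]
orientation: [[0.996, -0.088, 0.012], [-0.089, -0.986, 0.139], [-0.0, -0.139, -0.99]]
force: [-0.1, -0.2, -2.4]
gripper_width: 0.0099
```

```bash
python3 go.py 2.8 0 10
```

```text
t 9.55 seat in bar mm [ 2.6  1.1 17.2] rot err deg [0.01 0.02 0.02]
tool delta mm [0.2 1.1 7.2] force bar [-0.1 -0.5 -2.4] w 0.009949806976760374 p [0.5997 0.2572 0.1988]
```

Call:
{"op": "arm_command", "data": {
  "plan": [
    {"fingers": -1, "dx": 0, "dy": 0, "dz": 0.001, "wx": 0, "wy": 0, "wz": 0},
    {"fingers": -1, "dx": 0, "dy": 0, "dz": 0.001, "wx": 0, "wy": 0, "wz": 0},
    {"fingers": -1, "dx": 0, "dy": 0, "dz": 0, "wx": 0, "wy": 0, "wz": 0}
  ]
}}

```text
time_s: 9.8
ee_pos: [0.5998, 0.2575, 0.1968]
orientation: [[0.996, -0.088, 0.012], [-0.089, -0.986, 0.139], [-0.0, -0.139, -0.99]]
force: [0.2, 0.6, -2.1]
gripper_width: 0.0097
```

Call:
{"op": "arm_command", "data": {
  "plan": [
    {"fingers": -1, "dx": 0, "dy": 0, "dz": 0.001, "wx": 0, "wy": 0, "wz": 0},
    {"fingers": -1, "dx": 0, "dy": 0, "dz": 0.001, "wx": 0, "wy": 0, "wz": 0},
    {"fingers": -1, "dx": 0, "dy": 0, "dz": 0, "wx": 0, "wy": 0, "wz": 0}
  ]
}}

```text
time_s: 10.05
ee_pos: [0.6004, 0.2577, 0.1952]
orientation: [[0.996, -0.088, 0.014], [-0.089, -0.986, 0.139], [0.001, -0.139, -0.99]]
force: [0.3, -0.9, -1.8]
gripper_width: 0.0099
```

Call:
{"op": "arm_command", "data": {
  "plan": [
    {"fingers": -1, "dx": 0, "dy": 0, "dz": 0.001, "wx": 0, "wy": 0, "wz": 0},
    {"fingers": -1, "dx": 0, "dy": 0, "dz": 0.001, "wx": 0, "wy": 0, "wz": 0},
    {"fingers": -1, "dx": 0, "dy": 0, "dz": 0, "wx": 0, "wy": 0, "wz": 0}
  ]
}}

```text
time_s: 10.3
ee_pos: [0.6009, 0.2579, 0.1936]
orientation: [[0.996, -0.088, 0.015], [-0.09, -0.986, 0.139], [0.002, -0.14, -0.99]]
force: [2.3, -0.8, -0.2]
gripper_width: 0.0099
```

```bash
python3 go.py 2.8 0 10
```

```text
t 10.3 seat in bar mm [ 3.9  1.2 12. ] rot err deg [-0.03 -0.14  0.01]
tool delta mm [-1.   1.2  2. ] force bar [ 2.3 -0.7 -0.1] w 0.00986968215834389 p [0.6009 0.2579 0.1936]
```

The keeper is meeting the bar: there is a +x push and the weight is coming off. I'll keep pressing gently.

Call:
{"op": "arm_command", "data": {
  "plan": [
    {"fingers": -1, "dx": 0, "dy": 0, "dz": 0.001, "wx": 0, "wy": 0, "wz": 0},
    {"fingers": -1, "dx": 0, "dy": 0, "dz": 0.001, "wx": 0, "wy": 0, "wz": 0},
    {"fingers": -1, "dx": 0, "dy": 0, "dz": 0, "wx": 0, "wy": 0, "wz": 0}
  ]
}}

```text
time_s: 10.55
ee_pos: [0.6011, 0.2582, 0.1917]
orientation: [[0.996, -0.088, 0.015], [-0.09, -0.986, 0.139], [0.003, -0.14, -0.99]]
force: [3.0, -0.3, -0.5]
gripper_width: 0.0098
```

Call:
{"op": "arm_command", "data": {
  "plan": [
    {"fingers": -1, "dx": 0, "dy": 0, "dz": 0.001, "wx": 0, "wy": 0, "wz": 0},
    {"fingers": -1, "dx": 0, "dy": 0, "dz": 0.001, "wx": 0, "wy": 0, "wz": 0},
    {"fingers": -1, "dx": 0, "dy": 0, "dz": 0, "wx": 0, "wy": 0, "wz": 0}
  ]
}}

```text
time_s: 10.8
ee_pos: [0.6002, 0.2586, 0.1889]
orientation: [[0.996, -0.088, 0.013], [-0.089, -0.986, 0.139], [0.0, -0.139, -0.99]]
force: [5.0, -1.0, -0.7]
gripper_width: 0.0097
```

```bash
python3 go.py 2.8 0 10
```

```text
t 10.8 seat in bar mm [3.  1.1 7.2] rot err deg [ 0.   -0.03  0.01]
tool delta mm [-0.2  1.1 -2.8] force bar [ 5.1 -0.6 -0.6] w 0.009722595361410145 p [0.6002 0.2586 0.1889]
```

Call:
{"op": "arm_command", "data": {
  "plan": [
    {"fingers": -1, "dx": 0.001, "dy": 0, "dz": 0.001, "wx": 0, "wy": 0, "wz": 0},
    {"fingers": -1, "dx": 0, "dy": 0, "dz": 0.001, "wx": 0, "wy": 0, "wz": 0},
    {"fingers": -1, "dx": 0, "dy": 0, "dz": 0, "wx": 0, "wy": 0, "wz": 0}
  ]
}}

```text
time_s: 11.05
ee_pos: [0.6009, 0.2588, 0.1868]
orientation: [[0.996, -0.088, 0.012], [-0.089, -0.986, 0.138], [-0.0, -0.139, -0.99]]
force: [4.2, -1.1, -1.5]
gripper_width: 0.0099
```

Call:
{"op": "arm_command", "data": {
  "plan": [
    {"fingers": -1, "dx": 0, "dy": 0, "dz": 0.001, "wx": 0, "wy": 0, "wz": 0},
    {"fingers": -1, "dx": 0, "dy": 0, "dz": 0.001, "wx": 0, "wy": 0, "wz": 0},
    {"fingers": -1, "dx": 0, "dy": 0, "dz": 0, "wx": 0, "wy": 0, "wz": 0}
  ]
}}

```text
time_s: 11.3
ee_pos: [0.6008, 0.2591, 0.1849]
orientation: [[0.996, -0.088, 0.012], [-0.089, -0.986, 0.139], [-0.0, -0.139, -0.99]]
force: [4.0, -0.3, -1.7]
gripper_width: 0.01
```

```bash
python3 go.py 2.8 0 0
```

```text
t 11.3 seat in bar mm [3.6 1.  3.2] rot err deg [0.01 0.03 0.02]
tool delta mm [-0.8  1.   3.2] force bar [ 4.  -0.2 -1.7] w 0.010039840534438548 p [0.6008 0.2591 0.1849]
```

Call:
{"op": "arm_command", "data": {
  "plan": [
    {"fingers": -1, "dx": 0, "dy": 0, "dz": 0.001, "wx": 0, "wy": 0, "wz": 0},
    {"fingers": -1, "dx": 0, "dy": 0, "dz": 0.001, "wx": 0, "wy": 0, "wz": 0},
    {"fingers": -1, "dx": 0, "dy": 0, "dz": 0, "wx": 0, "wy": 0, "wz": 0}
  ]
}}

```text
time_s: 11.55
ee_pos: [0.6009, 0.2594, 0.183]
orientation: [[0.996, -0.088, 0.012], [-0.089, -0.986, 0.139], [-0.0, -0.139, -0.99]]
force: [5.1, -0.1, -0.5]
gripper_width: 0.0099
```

Call:
{"op": "arm_command", "data": {
  "plan": [
    {"fingers": -1, "dx": 0, "dy": 0, "dz": 0.001, "wx": 0, "wy": 0, "wz": 0},
    {"fingers": -1, "dx": 0, "dy": 0, "dz": 0.001, "wx": 0, "wy": 0, "wz": 0},
    {"fingers": -1, "dx": 0, "dy": 0, "dz": 0, "wx": 0, "wy": 0, "wz": 0}
  ]
}}

```text
time_s: 11.8
ee_pos: [0.6009, 0.2597, 0.181]
orientation: [[0.996, -0.088, 0.012], [-0.089, -0.986, 0.139], [-0.0, -0.139, -0.99]]
force: [3.5, -0.2, -2.2]
gripper_width: 0.0099
```

```bash
python3 go.py 2.8 0 0
```

```text
t 11.8 seat in bar mm [ 3.6  1.1 -0.7] rot err deg [0.   0.02 0.02]
tool delta mm [-0.8  1.1 -0.7] force bar [ 3.5 -0.1 -2.2] w 0.009868633113674809 p [0.6009 0.2597 0.181 ]
```

Call:
{"op": "arm_command", "data": {
  "plan": [
    {"fingers": -1, "dx": 0, "dy": 0, "dz": 0.001, "wx": 0, "wy": 0, "wz": 0},
    {"fingers": -1, "dx": 0, "dy": 0, "dz": 0, "wx": 0, "wy": 0, "wz": 0}
  ]
}}

```text
time_s: 11.97
ee_pos: [0.5993, 0.26, 0.179]
orientation: [[0.996, -0.088, 0.008], [-0.088, -0.986, 0.138], [-0.004, -0.138, -0.99]]
force: [-0.8, -0.5, -2.3]
gripper_width: 0.0095
```

Call:
{"op": "arm_command", "data": {
  "plan": [
    {"fingers": -1, "dx": 0, "dy": 0, "dz": 0.001, "wx": 0, "wy": 0, "wz": 0},
    {"fingers": -1, "dx": 0, "dy": 0, "dz": 0, "wx": 0, "wy": 0, "wz": 0}
  ]
}}

```text
time_s: 12.13
ee_pos: [0.5989, 0.2604, 0.1784]
orientation: [[0.996, -0.087, 0.007], [-0.088, -0.986, 0.138], [-0.005, -0.139, -0.99]]
force: [-0.3, -0.2, -2.1]
gripper_width: 0.0096
```

Call:
{"op": "arm_command", "data": {
  "plan": [
    {"fingers": -1, "dx": 0, "dy": 0, "dz": 0.001, "wx": 0, "wy": 0, "wz": 0},
    {"fingers": -1, "dx": 0, "dy": 0, "dz": 0, "wx": 0, "wy": 0, "wz": 0}
  ]
}}

```text
time_s: 12.3
ee_pos: [0.6, 0.2604, 0.1783]
orientation: [[0.996, -0.088, 0.01], [-0.088, -0.986, 0.139], [-0.002, -0.139, -0.99]]
force: [-0.8, -0.5, 0.7]
gripper_width: 0.0097
```

The side force vanished as the keeper snapped home, and now the weight is coming onto the bar. I'll press a little to make sure the rollers bear.

Call:
{"op": "arm_command", "data": {
  "plan": [
    {"fingers": -1, "dx": 0, "dy": 0, "dz": 0.0005, "wx": 0, "wy": 0, "wz": 0},
    {"fingers": -1, "dx": 0, "dy": 0, "dz": 0.0, "wx": 0, "wy": 0, "wz": 0}
  ]
}}

```text
time_s: 12.47
ee_pos: [0.6007, 0.2604, 0.1782]
orientation: [[0.996, -0.088, 0.012], [-0.089, -0.986, 0.139], [-0.001, -0.14, -0.99]]
force: [-2.4, -0.4, 3.9]
gripper_width: 0.01
```

Call:
{"op": "arm_command", "data": {
  "plan": [
    {"fingers": -1, "dx": 0, "dy": 0, "dz": 0.0005, "wx": 0, "wy": 0, "wz": 0},
    {"fingers": -1, "dx": 0, "dy": 0, "dz": 0.0, "wx": 0, "wy": 0, "wz": 0},
    {"fingers": -1, "dx": 0, "dy": 0, "dz": 0.0, "wx": 0, "wy": 0, "wz": 0}
  ]
}}

```text
time_s: 12.72
ee_pos: [0.6011, 0.2604, 0.1782]
orientation: [[0.996, -0.088, 0.013], [-0.089, -0.986, 0.139], [0.0, -0.14, -0.99]]
force: [-2.2, -1.0, 5.8]
gripper_width: 0.0099
```

```bash
python3 go.py 2.8 0 0; python3 -c "
from h import *
o=monitor.get_obs();print(o['ft_torque'])"
```

```text
t 12.7167 seat in bar mm [ 3.8  1.5 -3.6] rot err deg [-0.05 -0.01  0.02]
tool delta mm [-1.   1.4 -3.7] force bar [-2.1 -0.3  5.9] w 0.00986552938208917 p [0.6011 0.2604 0.1782]
[-0.39031323  0.80855094  0.11348014]
```

The rollers bear at about 6 N, and the keeper snapped in the last 1-3 mm. Before letting go I'll take off the side load and most of the press.

Call:
{"op": "arm_command", "data": {
  "plan": [
    {"fingers": -1, "dx": -0.001, "dy": 0, "dz": -0.001, "wx": 0, "wy": 0, "wz": 0},
    {"fingers": -1, "dx": 0, "dy": 0, "dz": 0.0, "wx": 0, "wy": 0, "wz": 0},
    {"fingers": -1, "dx": 0, "dy": 0, "dz": 0.0, "wx": 0, "wy": 0, "wz": 0}
  ]
}}

```text
time_s: 12.97
ee_pos: [0.6004, 0.2601, 0.1783]
orientation: [[0.996, -0.088, 0.013], [-0.089, -0.986, 0.139], [0.001, -0.139, -0.99]]
force: [-0.1, -0.3, 0.9]
gripper_width: 0.0097
```

```bash
python3 go.py 2.8 0 -3.5
```

```text
t 12.9667 seat in bar mm [ 3.1  1.1 -3.5] rot err deg [-0.01 -0.05  0.02]
tool delta mm [-0.3  1.1  0. ] force bar [-0.1 -0.2  0.9] w 0.009677245255818675 p [0.6004 0.2601 0.1783]
```

Side load gone, rollers carrying weight. Letting go.

Call:
{"op": "arm_command", "data": {
  "plan": [
    {"fingers": 1, "dx": 0, "dy": 0, "dz": 0, "wx": 0, "wy": 0, "wz": 0},
    {"fingers": 1, "dx": 0, "dy": 0, "dz": 0, "wx": 0, "wy": 0, "wz": 0},
    {"fingers": 1, "dx": 0, "dy": 0, "dz": 0, "wx": 0, "wy": 0, "wz": 0},
    {"fingers": 1, "dx": 0, "dy": 0, "dz": 0, "wx": 0, "wy": 0, "wz": 0},
    {"fingers": 1, "dx": 0, "dy": 0, "dz": 0, "wx": 0, "wy": 0, "wz": 0},
    {"fingers": 1, "dx": 0, "dy": 0, "dz": 0, "wx": 0, "wy": 0, "wz": 0},
    {"fingers": 1, "dx": 0, "dy": 0, "dz": 0, "wx": 0, "wy": 0, "wz": 0},
    {"fingers": 1, "dx": 0, "dy": 0, "dz": 0, "wx": 0, "wy": 0, "wz": 0},
    {"fingers": 1, "dx": 0, "dy": 0, "dz": 0, "wx": 0, "wy": 0, "wz": 0},
    {"fingers": 1, "dx": 0, "dy": 0, "dz": 0, "wx": 0, "wy": 0, "wz": 0},
    {"fingers": 1, "dx": 0, "dy": 0, "dz": 0, "wx": 0, "wy": 0, "wz": 0},
    {"fingers": 1, "dx": 0, "dy": 0, "dz": 0, "wx": 0, "wy": 0, "wz": 0},
    {"fingers": 1, "dx": 0, "dy": 0, "dz": 0, "wx": 0, "wy": 0, "wz": 0},
    {"fingers": 1, "dx": 0, "dy": 0, "dz": 0, "wx": 0, "wy": 0, "wz": 0},
    {"fingers": 1, "dx": 0, "dy": 0, "dz": 0, "wx": 0, "wy": 0, "wz": 0},
    {"fingers": 1, "dx": 0, "dy": 0, "dz": 0, "wx": 0, "wy": 0, "wz": 0},
    {"fingers": 1, "dx": 0, "dy": 0, "dz": 0, "wx": 0, "wy": 0, "wz": 0},
    {"fingers": 1, "dx": 0, "dy": 0, "dz": 0, "wx": 0, "wy": 0, "wz": 0}
  ]
}}

```text
time_s: 14.47
ee_pos: [0.6001, 0.2602, 0.1782]
orientation: [[0.996, -0.088, 0.012], [-0.089, -0.986, 0.139], [-0.0, -0.139, -0.99]]
force: [0.0, 0.8, -0.6]
gripper_width: 0.0872
```

```bash
python3 - <<'E'
from h import *
s=camera('scene'); cv2.imwrite('pics/scene4.png',s)
cv2.imwrite('pics/s4c.png',cv2.resize(s[110:240,200:310],None,fx=4.6,fy=4.6,interpolation=cv2.INTER_CUBIC))
E
```

```text
(no output)
```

View pics/s4c.png

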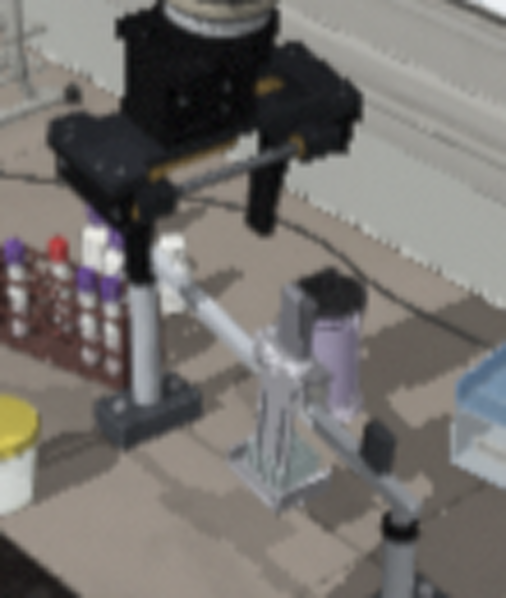

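The carrier hangs level with the bar and is rolling down, with its tab at crop (297,320) about halfway to the stop. I'll retract upward while it rolls.

Call:
{"op": "arm_command", "data": {
  "plan": [
    {"fingers": 1, "dx": 0, "dy": 0, "dz": -0.02, "wx": 0, "wy": 0, "wz": 0},
    {"fingers": 1, "dx": 0, "dy": 0, "dz": -0.02, "wx": 0, "wy": 0, "wz": 0},
    {"fingers": 1, "dx": 0, "dy": 0, "dz": -0.02, "wx": 0, "wy": 0, "wz": 0},
    {"fingers": 1, "dx": 0, "dy": 0, "dz": -0.02, "wx": 0, "wy": 0, "wz": 0},
    {"fingers": 1, "dx": -0.01, "dy": 0, "dz": -0.02, "wx": 0, "wy": 0, "wz": 0},
    {"fingers": 1, "dx": 0, "dy": 0, "dz": 0, "wx": 0, "wy": 0, "wz": 0},
    {"fingers": 1, "dx": 0, "dy": 0, "dz": 0, "wx": 0, "wy": 0, "wz": 0},
    {"fingers": 1, "dx": 0, "dy": 0, "dz": 0, "wx": 0, "wy": 0, "wz": 0},
    {"fingers": 1, "dx": 0, "dy": 0, "dz": 0, "wx": 0, "wy": 0, "wz": 0},
    {"fingers": 1, "dx": 0, "dy": 0, "dz": 0, "wx": 0, "wy": 0, "wz": 0},
    {"fingers": 1, "dx": 0, "dy": 0, "dz": 0, "wx": 0, "wy": 0, "wz": 0},
    {"fingers": 1, "dx": 0, "dy": 0, "dz": 0, "wx": 0, "wy": 0, "wz": 0},
    {"fingers": 1, "dx": 0, "dy": 0, "dz": 0, "wx": 0, "wy": 0, "wz": 0},
    {"fingers": 1, "dx": 0, "dy": 0, "dz": 0, "wx": 0, "wy": 0, "wz": 0},
    {"fingers": 1, "dx": 0, "dy": 0, "dz": 0, "wx": 0, "wy": 0, "wz": 0},
    {"fingers": 1, "dx": 0, "dy": 0, "dz": 0, "wx": 0, "wy": 0, "wz": 0},
    {"fingers": 1, "dx": 0, "dy": 0, "dz": 0, "wx": 0, "wy": 0, "wz": 0},
    {"fingers": 1, "dx": 0, "dy": 0, "dz": 0, "wx": 0, "wy": 0, "wz": 0},
    {"fingers": 1, "dx": 0, "dy": 0, "dz": 0, "wx": 0, "wy": 0, "wz": 0},
    {"fingers": 1, "dx": 0, "dy": 0, "dz": 0, "wx": 0, "wy": 0, "wz": 0}
  ]
}}

```text
time_s: 16.18
ee_pos: [0.5889, 0.2472, 0.2773]
orientation: [[0.996, -0.088, 0.012], [-0.089, -0.986, 0.139], [-0.0, -0.139, -0.99]]
force: [-0.2, -0.5, -0.1]
gripper_width: 0.0871
```

Call:
{"op": "arm_command", "data": {
  "plan": [
    {"fingers": 1, "dx": 0, "dy": 0, "dz": 0, "wx": 0, "wy": 0, "wz": 0},
    {"fingers": 1, "dx": 0, "dy": 0, "dz": 0, "wx": 0, "wy": 0, "wz": 0},
    {"fingers": 1, "dx": 0, "dy": 0, "dz": 0, "wx": 0, "wy": 0, "wz": 0},
    {"fingers": 1, "dx": 0, "dy": 0, "dz": 0, "wx": 0, "wy": 0, "wz": 0},
    {"fingers": 1, "dx": 0, "dy": 0, "dz": 0, "wx": 0, "wy": 0, "wz": 0},
    {"fingers": 1, "dx": 0, "dy": 0, "dz": 0, "wx": 0, "wy": 0, "wz": 0},
    {"fingers": 1, "dx": 0, "dy": 0, "dz": 0, "wx": 0, "wy": 0, "wz": 0},
    {"fingers": 1, "dx": 0, "dy": 0, "dz": 0, "wx": 0, "wy": 0, "wz": 0},
    {"fingers": 1, "dx": 0, "dy": 0, "dz": 0, "wx": 0, "wy": 0, "wz": 0},
    {"fingers": 1, "dx": 0, "dy": 0, "dz": 0, "wx": 0, "wy": 0, "wz": 0},
    {"fingers": 1, "dx": 0, "dy": 0, "dz": 0, "wx": 0, "wy": 0, "wz": 0},
    {"fingers": 1, "dx": 0, "dy": 0, "dz": 0, "wx": 0, "wy": 0, "wz": 0}
  ]
}}

```text
time_s: 17.18
ee_pos: [0.5889, 0.2472, 0.2773]
orientation: [[0.996, -0.088, 0.012], [-0.089, -0.986, 0.139], [-0.0, -0.139, -0.99]]
force: [0.3, 0.0, 0.4]
gripper_width: 0.0866
```

```bash
python3 - <<'E'
from h import *
s=camera('scene'); cv2.imwrite('pics/scene5.png',s)
cv2.imwrite('pics/s5c.png',cv2.resize(s[110:240,200:310],None,fx=4.6,fy=4.6,interpolation=cv2.INTER_CUBIC))
for _ in range(8): s2=camera('scene')
d=cv2.absdiff(s,s2)[150:250,215:310]; print('diff over 0.4 s: max',d.max(),'mean',d.mean())
a=cv2.imread('pics/scene0.png'); d=cv2.absdiff(a,s2).max(2)>60; n,l,st,c=cv2.connectedComponentsWithStats(d.astype(np.uint8))
print([(st[i].tolist()) for i in range(1,n) if st[i][4]>40])
E
```

```text
diff over 0.4 s: max 8 mean 0.8205964912280702
[[49, 0, 83, 112, 4145], [143, 0, 21, 16, 120], [165, 0, 116, 144, 6984], [0, 18, 41, 57, 667], [65, 42, 8, 17, 74], [0, 64, 115, 138, 3537], [21, 78, 12, 6, 55], [75, 92, 39, 62, 1391], [78, 122, 13, 28, 117], [247, 178, 20, 23, 90], [271, 199, 18, 24, 84], [31, 202, 19, 66, 839], [261, 211, 11, 20, 67], [97, 216, 14, 59, 462], [237, 239, 10, 22, 83], [51, 261, 34, 11, 116], [234, 264, 25, 19, 264], [50, 270, 51, 9, 193], [113, 281, 17, 59, 373], [46, 297, 5, 33, 57], [99, 297, 16, 31, 276], [23, 316, 17, 38, 219], [47, 363, 12, 14, 87]]
```

View pics/s5c.png

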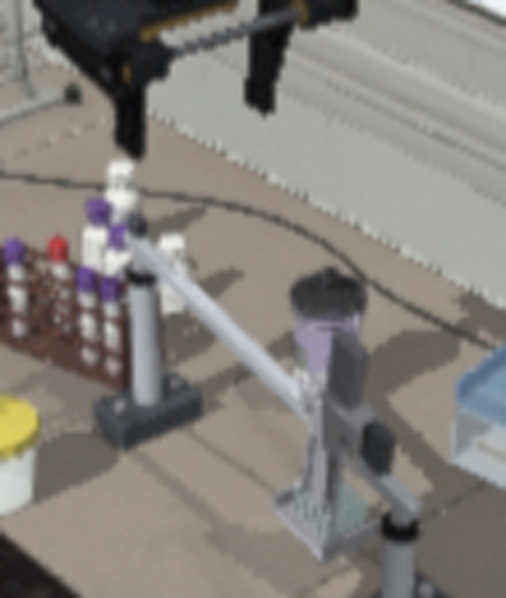

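The carrier hangs against the stop, with its tab at crop (348,370) and the crown touching the pad near (370,430). It is at rest, with no change in the picture over 0.4 s, and the gripper is clear of it. The cup, staining jar and tubes look unmoved. Handing in.

```bash
python3 -c "
from h import *
print(job_done())"
```

```text
the job is handed in; nothing more can be done
None
```

The carrier is hung on the rail, rolled down by itself and is resting against the lower stop. I handed the job in at about 17.6 s of the 40 s allowed.

- **Hooking on:** I gripped it by the tab and tilted it to the bar's slope. I brought the hook over the bar from the robot's side, felt for the bar's near face and centred the slot on it.
- **Pressing down:** I went down mostly in 1 mm steps. The keeper's side push of 3–5 N vanished in the last 1–3 mm, which I take as the snap. The rollers then bore on the bar with about 6–8 N of press, the highest vertical force I read.
- **Release:** I took off the side load and most of the press, opened the fingers and lifted clear while it rolled.

**Last checks:** the final picture shows the crown against the stop pad, and pictures 0.4 s apart showed no movement. The gripper was well clear, with forces near zero. The cup and staining jar look unmoved in the last view.

**Not confirmed:**
- I did not pull up on the carrier to test the keeper; the snap rests on the force drop and on how the carrier sits.
- Forces were read only at the end of each step.
- I did not look closely at the pipette, timer, pen and vial at the end, but the arm stayed well above or away from them.
- My first camera estimate of the bar was about 3 mm off across it and 3.5 mm off in height; feeling for contact corrected both.

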